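Re-hook the thermo-shaker's return spring

TASK

Take the blue-handled spring puller out of its stand, put its pin down through the orange ring at the end of the shaker's loose return spring, stretch the spring and swing its open hook onto the steel anchor post with the blue cap, so that the spring stays hooked there under its own tension. Then stand the puller upright in its own hole again. Touch the spring only with the puller, and leave the yellow nut driver, the bottle and the jar where they are.

Things in the scene. Friction and masses are not known exactly. Their poses are not given: they have to be found in the camera images.
- puller_handle (a point): Spring puller, 110 g, upright in a hole of a grey stand. Point: centre of its blue handle, 22 (x) x 36 (y) x 50 (z) mm; grip firmly across the 22. z up. Its 36 mm collar rests on the stand, underside 29 mm below this point; below it on the axis an 8 mm straight steel pin, tip 76 mm below this point. Stand 55 mm high with two 24 mm through holes 100 mm apart; which hole varies.
- pull_ring (a point): Centre of the orange ring at the spring's free end: closed, level, 24 mm clear inside, wire 6 mm thick, 78 mm above the table, 28 above the white deck. x points along the spring, away from its pivot. The spring stays level and cannot be lifted: it swings about the pivot and stretches.
- hook_seat (a point): Where the post's centre stands once hooked: 23 mm inward (-x) of the ring centre, same axes. Hook: 6 mm wire, half round of 15 mm inside radius centred at x=-10 mm, closed outward; long arm at y=-18 back to the coil, short tip at y=+18 ending at x=-21. The post enters sideways from +y with its centre at x=-26 to -54 (best -40); easing the spring then seats it.
- anchor_post (a point): Fixed upright steel post, 10 mm diameter, blue cap, on the shaker's deck. Point: on its axis at the height of the spring wire, 18 mm below its top. x points outward from the spring's pivot, which is 150 mm away at x=-150 mm. The loose spring starts on the -y side.
- swing (a joint): Swing of the spring about its upright pivot pin on the lug of the black tube block, rad: 0 points straight at the post, starts at 0.3 to 0.6; slight friction, stays where left. Slack, the ring centre is 148 mm from the pivot; the spring pulls back with 80 N/m, is stretched 25 mm when hooked on the post, 85 mm at most.
- driver_handle (a point): Bystander: nut driver with a round yellow handle (26 mm diameter, 50 mm tall) and a dark shaft, in the stand's other hole. Point: centre of its handle.
- bottle_mid (a point): Bystander: small clear bottle with white cap, 48 mm diameter, 100 mm tall. Point: half-way up.
- jar_mid (a point): Bystander: white jar with blue lid, 60 mm diameter, 75 mm tall. Point: half-way up.
Things that resemble listed ones, but are neither listed nor needed, are in the scene too. What is shaped like the part that bears puller_handle but turquoise is not meant.

How it is judged:
On the way, in this order (a step that is already met when the one before it is completed fails the run):
1. the spring is being stretched by the puller's pin in the orange ring, hook still off the post (contact force between puller and spring_end above 1.5 N and horizontal distance between hook_seat and anchor_post above 0.03 m and horizontal distance between pull_ring and puller_handle below 0.025 m), for 0.1 s.
2. the hook is on the post and holds there without the puller (horizontal distance between hook_seat and anchor_post below 0.012 m and contact force between puller and spring_end below 0.1 N), for 0.2 s.
At the end, for the whole second after the job is handed in: The hook's seat point is within 12 mm of the post's axis and still, so the spring holds itself on the post; the puller stands at rest in its own hole, its handle within 20 mm of where it started and within 10 degrees of upright, released (horizontal distance between hook_seat and anchor_post below 0.012 m and linear speed of spring_end below 0.02 m/s and distance of puller_handle from where it was at the start of the episode below 0.02 m and angle between puller_handle's own z axis and vertical below 0.17 rad and linear speed of puller below 0.03 m/s); the robot touches nothing.
It fails at once if the gripper or arm pushes on the spring itself (more than 2 N) (contact force between any of the fingers, the arm and spring_end above 2 N).
It fails at once if the nut driver, the bottle or the jar is moved by more than 30 mm (distance of any of driver_handle, bottle_mid, jar_mid from where it was at the start of the episode above 0.03 m).
It also fails if it takes over 48 s, if anything falls off the work surface, if the arm or the gripper's body presses on something with over 40 N, if the wrist force passes 120 N, or if a joint passes its speed limit or range.

ROBOT

A 7-joint arm with a two-finger parallel gripper is mounted at the origin on the work surface. World frame = base frame: x ahead of the robot, y to its left, z up, the work surface at z = 0. Lengths are in m, angles in rad, forces in N, time in s.
With the tool pointing down it reaches from about 0.375 to 0.925 m from the base axis. Payload 3.1 kg.
Tool frame: the origin (TCP) lies at the very end of the fingers, on their centre line; the grasp point (between the pads) lies r.grip_depth behind it (r.grip_depth is the distance from the TCP to the grasp point, in m); z points along the fingers, x is the direction in which the jaws open and shut, and the axes are right-handed (so a half turn about z gives the same grasp; the last joint's range is limited). The gripper opens to 85 mm and grips with 20 to 120 N. Pads are 22 mm wide; open, the fingers measure 114 mm over their backs; the gripper's body (76 mm by 85 mm) begins 54 mm behind the grasp point. The pads swing forward as they close: fully open they stand 13 mm farther back than shut.
Start: joints at [-1.246, 0.383, 0.044, 1.598, -0.018, 1.161, -0.05], TCP at [0.267, 0.593, 0.231] pointing down, gripper open.
Joint ranges: [-2.61, 2.61], [-0.41, 2.15], [-1.48, 1.57], [0, 2.5], [-1.57, 4.71], [0.05, 1.97], [-2.85, 2.85]. Speed limits (rad/s): [2.79, 2.79, 3.14, 3.14, 3.14, 3.14, 3.14].

INTERFACE

Orientations are given as a 3x3 rotation matrix whose columns are the frame's x, y, z axes.
In Python, from cell import r, eyes gives the robot as it stands.
- The arm moves only by the shell command python3 -m inch 'ROWS' [OPENING] [FORCE]. ROWS is JSON, a list of rows, each an object of numbers: "x", "y", "z": the shift along the tool's x, y, z in mm; "wx", "wy", "wz": the turn, a rotation vector about the tool's x, y, z in degrees. A call has exactly 8 rows; each row shifts and turns the pose as measured when the row begins, along the tool's axes as they then stand; what a row does not reach is not made up. A row lasts 1/8 s, in which the tool goes at most 62.5 mm and 10.7 degrees, less where a joint would pass 70% of its speed; a pose out of reach is approached as far as the arm can. A call with a gripper value outside its range is refused whole. OPENING is the opening in per cent of the stroke, from 0 (shut) to 100 (fully open), set as the call begins (- or left out, the last holds). The fingers move at their own pace and stop on an object; FORCE is the grip in N (left out, the last holds). Time passes only in rows, so rows that do not move let the fingers close, or fill a call up. It gives the time, the measured TCP pose, the force and the opening at its end, in the units of the state.
- r.get_state(): the state, without advancing time (a new reading comes with each control period).
- eyes.camera(name): name is "side" or "top" or "wrist"; returns a dict with "frame" (420x560x3 uint8, blue, green, red), "fx", "fy", "cx", "cy" (pixels), "camera_from_world" (4x4, takes a point from world to camera coordinates); the wrist camera has in their place "hand_eye" (4x4, takes a point from camera to tool coordinates, whose origin is the TCP and whose axes are the tool frame's). Camera axes: x right, y down, z forward; pixel columns grow to the right and rows downward; lengths in m; the calibration is good to about 2 mm. A picture is of the moment at which its call begins: read the wrist's pose just before it. There is no depth.
- r.finish_job(): hands the job in, once; it reports no verdict.
The state is a dict: "time": time; "joints": joint angles; "qvel": joint speeds; "joint_efforts": joint torques, N m; "ee_pos": TCP position; "eef_rot": TCP orientation; "contact_force": force on the tool from outside, world axes, zero at the start; "moment": the same for the moment, N m; "finger_gap": finger opening in m.
Only numpy, scipy, OpenCV 4.12 (cv2) and the standard library are available. Lean on these libraries where they do the work, as an engineer would, in place of code of your own. Each camera call takes 0.05 s, during which the arm holds its last target.

## Working session

There is one attempt and no reset: what is moved stays moved. The work goes in short steps, Python scripts to look and compute and a shell command to move; the robot and the scene stay as the last step left them, time stands still between calls to the robot, and variables do not carry over. Pictures are saved under pics/ and viewed, and the job is handed in when it is done.

```bash
ls; mkdir -p pics; python3 - <<'E'
from cell import r, eyes
import cv2
s=r.get_state(); print(s['time'],s['ee_pos'],s['eef_rot'],s['finger_gap'],r.grip_depth)
for n in('side','top','wrist'):
    c=eyes.camera(n); cv2.imwrite(f'pics/{n}0.png',c['frame']); print(n,c['fx'],c['fy'],c['cx'],c['cy']); print(c.get('camera_from_world',c.get('hand_eye')))
E
```

```text
pics
0.0 [0.26633407 0.591872   0.22986661] [[ 4.10278946e-01  9.11959584e-01 -9.50556571e-04]
 [ 9.11956092e-01 -4.10280011e-01 -2.52966815e-03]
 [-2.69694948e-03  1.71003729e-04 -9.99996349e-01]] 0.08552713770254297 0.0187
side 420.80486462780857 420.80486462780857 272.2220110541901 210.41969283263848
[[ 0.86278031 -0.50557702 -0.00141824 -0.45258855]
 [-0.32475986 -0.55205685 -0.76796111  0.34818532]
 [ 0.38748054  0.66304231 -0.6404949   0.62751529]
 [ 0.          0.          0.          1.        ]]
top 466.16398161111266 466.16398161111266 278.1737875596897 209.58309904238362
[[-0.00855938 -0.99996037  0.00244952  0.12108344]
 [-0.99233596  0.00819208 -0.12329732  0.59675316]
 [ 0.12327237 -0.0034861  -0.99236675  0.89772638]
 [ 0.          0.          0.          1.        ]]
wrist 294.2378798206346 294.2378798206346 278.3599262305572 209.12975864572573
[[ 9.99999998e-01 -2.14364329e-05  6.17135170e-05 -4.83714846e-05]
 [ 7.11536237e-08  9.44991914e-01  3.27093692e-01 -8.38076097e-02]
 [-6.53304965e-05 -3.27093691e-01  9.44991912e-01 -1.42980136e-01]
 [ 0.00000000e+00  0.00000000e+00  0.00000000e+00  1.00000000e+00]]
```

View pics/side0.png

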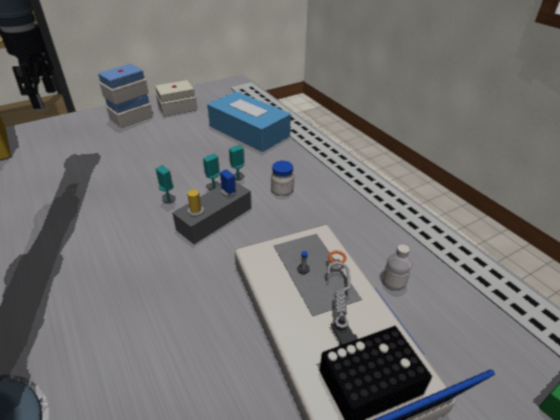

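View pics/top0.png

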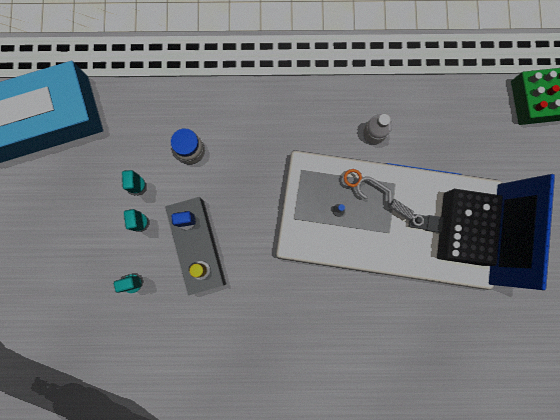

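View pics/wrist0.png

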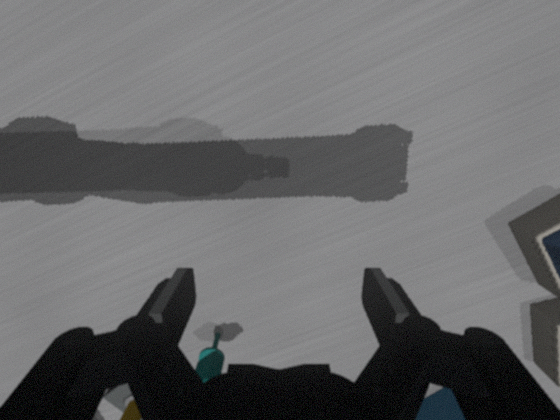

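Candidates for the puller, as top-view pixels:
- Blue handle in the stand (183,219). This is the one I choose, since it is blue and in a stand hole.
- Turquoise decoys at (133,181), (135,220) and (127,283).
- Other blue things: jar lid (184,143) and post cap (340,208).

Next is a close crop to check that choice.

```bash
cat > h.py <<'E'
from cell import r, eyes
import cv2, numpy as np
def cam(n):
    s=r.get_state(); c=eyes.camera(n)
    if n=='wrist':
        T=np.eye(4);T[:3,:3]=s['eef_rot'];T[:3,3]=s['ee_pos'];c['w']=T@c['hand_eye']
    else: c['w']=np.linalg.inv(c['camera_from_world'])
    return c
def ray(c,u,v):
    d=c['w'][:3,:3]@np.array([(u-c['cx'])/c['fx'],(v-c['cy'])/c['fy'],1]); return c['w'][:3,3],d/np.linalg.norm(d)
def onz(c,u,v,z):
    o,d=ray(c,u,v); return o+d*(z-o[2])/d[2]
def proj(c,p):
    q=np.linalg.inv(c['w'])@np.append(p,1); return np.array([c['fx']*q[0]/q[2]+c['cx'],c['fy']*q[1]/q[2]+c['cy']])
def tri(c1,p1,c2,p2):
    A=[];b=[]
    for c,p in((c1,p1),(c2,p2)):
        o,d=ray(c,*p);M=np.eye(3)-np.outer(d,d);A.append(M);b.append(M@o)
    return np.linalg.lstsq(np.vstack(A),np.hstack(b),rcond=None)[0]
def blobs(c,lo,hi,amin=8):
    m=cv2.inRange(cv2.cvtColor(c['frame'],cv2.COLOR_BGR2HSV),np.array(lo),np.array(hi))
    n,l,st,ce=cv2.connectedComponentsWithStats(m); return m,l,[(i,st[i].tolist(),ce[i].round(1).tolist()) for i in range(1,n) if st[i][4]>=amin]
BLUE=((110,150,60),(130,255,255)); YEL=((20,120,80),(32,255,255)); ORG=((5,150,100),(15,255,255))
def crop(c,x0,y0,x1,y1,k,name):
    cv2.imwrite('pics/'+name,cv2.resize(c['frame'][y0:y1,x0:x1],None,fx=k,fy=k,interpolation=cv2.INTER_CUBIC))
E
python3 - <<'E'
from h import *
c=cam('top'); s=cam('side')
for n,C in(('BLUE',BLUE),('YEL',YEL),('ORG',ORG)):
    for k,cc in(('top',c),('side',s)):
        m,l,b=blobs(cc,*C); print(n,k,b)
        if n=='BLUE' and k=='top': 
            for i,st,ce in b:
                if 150<ce[0]<200: print(ce,cv2.minAreaRect(np.argwhere(l==i)[:,::-1].astype(np.float32)))
crop(c,100,160,240,300,5,'c1.png'); crop(c,270,140,470,290,4,'c2.png')
crop(s,150,130,310,250,5,'c3.png'); crop(s,230,220,370,360,5,'c4.png')
E
```

```text
BLUE top [(1, [171, 129, 27, 26, 546], [183.9, 141.3]), (9, [432, 170, 13, 2, 13], [438.0, 170.5]), (13, [541, 174, 13, 116, 446], [547.6, 232.0]), (15, [338, 205, 7, 6, 27], [340.9, 207.5]), (16, [172, 211, 19, 14, 205], [180.9, 217.6])]
[183.9, 141.3] ((184.0, 141.5), (25.0, 26.0), 90.0)
[180.9, 217.6] ((180.84971618652344, 217.52310180664062), (11.02414608001709, 18.855093002319336), 81.25383758544922)
BLUE side [(1, [273, 161, 19, 15, 232], [282.1, 168.0]), (2, [221, 170, 14, 24, 237], [227.6, 181.2]), (3, [302, 251, 5, 7, 27], [304.0, 254.1]), (4, [376, 370, 118, 50, 855], [436.9, 396.3])]
YEL top [(2, [189, 264, 14, 13, 150], [195.8, 270.0])]
YEL side [(1, [0, 138, 9, 21, 100], [2.5, 150.1]), (2, [188, 190, 12, 22, 204], [193.7, 200.2])]
ORG top [(6, [344, 169, 18, 18, 114], [351.9, 177.1])]
ORG side [(1, [329, 251, 17, 11, 52], [335.8, 255.7])]
```

View pics/c1.png

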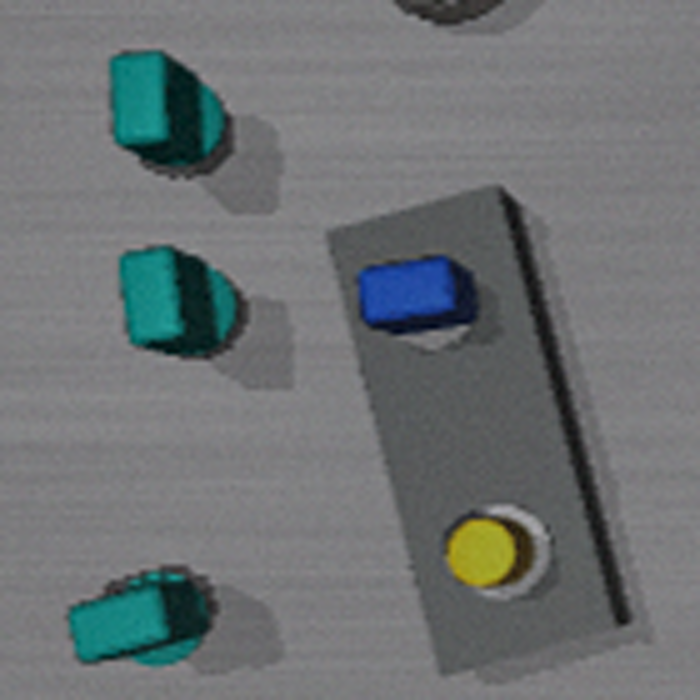

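View pics/c2.png

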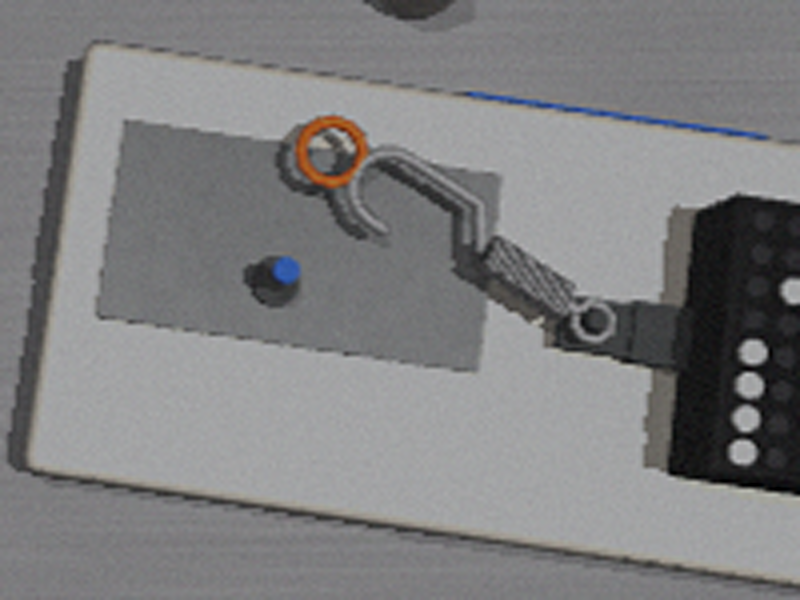

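View pics/c4.png

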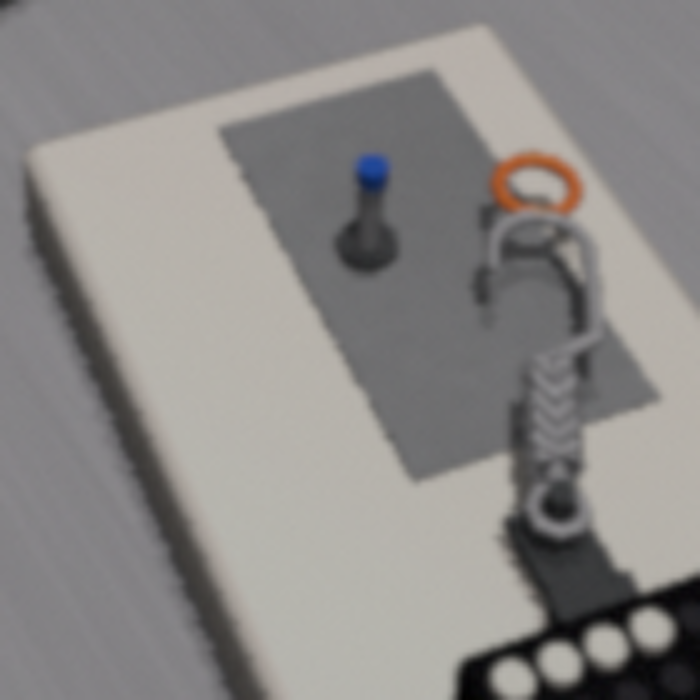

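```bash
python3 - <<'E'
from h import *
np.set_printoptions(precision=4,suppress=True)
c=cam('top'); s=cam('side')
H=onz(c,180.9,217.6,.109); print('handle top',H)
# direction of long side
a=np.deg2rad(81.25)
m,l,b=blobs(c,*BLUE); i=[q[0] for q in b if abs(q[2][0]-181)<3 and abs(q[2][1]-217)<3][0]
box=cv2.boxPoints(cv2.minAreaRect(np.argwhere(l==i)[:,::-1].astype(np.float32)))
W=np.array([onz(c,*p,.109) for p in box]);print(W)
for k in(0,1): d=W[k+1]-W[k]; print(np.linalg.norm(d),np.degrees(np.arctan2(d[1],d[0])))
Y=onz(c,195.8,270,.109); print('yellow (z .109)',Y, 'dist',np.linalg.norm((H-Y)[:2]))
print('tri handle mid', tri(c,(181.5,218.5),s,(227.6,181.2)))
print('tri yel', tri(c,(196,270),s,(193.7,200.2)))
R=onz(c,352.5,177.5,.081); print('ring',R, 'side', onz(s,335.8+1,256,.081), tri(c,(352.5,177.5),s,(337,257)))
P=onz(c,341,207.7,.096); print('post',P, onz(s,304,252.5,.096))
V=onz(c,418,220,.081); print('pivot',V,'post-pivot',np.linalg.norm((P-V)[:2]),'ring-pivot',np.linalg.norm((R-V)[:2]), onz(s,231,1,.08))
for k in('P','V','R'): pass
fa=lambda d:np.degrees(np.arctan2(d[1],d[0]))
print('dir post',fa(P-V),'dir ring',fa(R-V))
print('stand corners',[onz(c,x,y,.055)[:2] for x,y in((165.6,206.5),(199.6,197),(224.5,284.5),(188,295))])
print('bottle',onz(c,384,120,.1),'jar',onz(c,184,141.5,.075))
E
```

```text
handle top [0.5754 0.2958 0.109 ]
[[0.5831 0.3147 0.109 ]
 [0.5882 0.2804 0.109 ]
 [0.5679 0.2771 0.109 ]
 [0.5629 0.3113 0.109 ]]
0.034666555692712514 -81.62799878001398
0.020527419255669907 -170.5007569698817
yellow (z .109) [0.4793 0.2671 0.109 ] dist 0.1002610711434198
tri handle mid [0.577  0.2995 0.084 ]
tri yel [0.4797 0.2705 0.0857]
ring [ 0.6534 -0.0275  0.081 ] side [ 0.6539 -0.0259  0.081 ] [ 0.6534 -0.0276  0.08  ]
post [ 0.593  -0.0018  0.096 ] [0.5958 0.0021 0.096 ]
pivot [ 0.5701 -0.15    0.081 ] post-pivot 0.15000450387997633 ring-pivot 0.1481454280540582 [1.3197 1.7986 0.08  ]
dir post 81.20952400921881 dir ring 55.79037856838117
stand corners [array([0.6034, 0.3374]), array([0.6218, 0.2708]), array([0.4509, 0.2208]), array([0.4316, 0.2907])]
bottle [ 0.7611 -0.0878  0.1   ] jar [0.7288 0.2993 0.075 ]
```

The crop confirms the blue handle in the stand at (181,218), with the yellow driver in the other hole. The spring is right of the post, and the post–pivot (150 mm) and ring–pivot (148 mm) distances match the description. I turn first, then move.

```bash
cat >> h.py <<'E'
def go(x,y,z,yaw=None):
    s=r.get_state(); R=np.array(s['eef_rot']); d=R.T@(np.array([x,y,z])-s['ee_pos'])*1000
    yw=np.degrees(np.arctan2(R[1,0],R[0,0])); print('t',round(s['time'],2),'pos',np.round(s['ee_pos'],4),'yaw',round(yw,1),'gap',round(s['finger_gap'],4),'F',np.round(s['contact_force'],1),'tilt',np.round(R[:,2],3))
    print('shift tool mm',d.round(1), 'wz', None if yaw is None else round(yw-yaw,1))
E
python3 -m inch '[{"wz":9.5},{"wz":9.5},{"wz":9.5},{"wz":9.5},{"wz":9.5},{"wz":9.5},{},{}]' 100; python3 -c "
from h import *
go(.576,.297,.2,9)"
```

```text
t 0.35 pos [0.2666 0.5926 0.2309] yaw 65.8 gap 0.0856 F [-0.  -0.3  0.5] tilt [-0.    -0.001 -1.   ]
shift tool mm [-142.6  403.4   31. ] wz 56.8validation failed for argument at $[0]...
```

```bash
python3 -m inch '[{"x":0,"y":0,"z":0,"wx":0,"wy":0,"wz":9.5},{"x":0,"y":0,"z":0,"wx":0,"wy":0,"wz":9.5},{"x":0,"y":0,"z":0,"wx":0,"wy":0,"wz":9.5},{"x":0,"y":0,"z":0,"wx":0,"wy":0,"wz":9.5},{"x":0,"y":0,"z":0,"wx":0,"wy":0,"wz":9.5},{"x":0,"y":0,"z":0,"wx":0,"wy":0,"wz":9.5},{"x":0,"y":0,"z":0,"wx":0,"wy":0,"wz":0},{"x":0,"y":0,"z":0,"wx":0,"wy":0,"wz":0}]' 100; echo rc $?; python3 -c "
from h import *
go(.576,.297,.2,9)"
```

```text
time: 1.35
ee_pos: [0.2662, 0.5924, 0.2306]
eef_rot: [[0.992, 0.125, -0.001], [0.125, -0.992, -0.001], [-0.001, 0.001, -1.0]]
contact_force: [0.0, 0.0, -0.8]
finger_gap: 0.0856
rc 0
t 1.35 pos [0.2662 0.5924 0.2306] yaw 7.2 gap 0.0856 F [ 0.   0.  -0.8] tilt [-0.001 -0.001 -1.   ]
shift tool mm [270.6 331.7  30.7] wz -1.8
```

```bash
python3 -m inch '[{"x":35,"y":43,"z":3,"wx":0,"wy":0,"wz":0},{"x":35,"y":43,"z":4,"wx":0,"wy":0,"wz":0},{"x":35,"y":43,"z":4,"wx":0,"wy":0,"wz":0},{"x":35,"y":43,"z":4,"wx":0,"wy":0,"wz":0},{"x":35,"y":43,"z":4,"wx":0,"wy":0,"wz":0},{"x":35,"y":43,"z":4,"wx":0,"wy":0,"wz":0},{"x":35,"y":43,"z":4,"wx":0,"wy":0,"wz":0},{"x":15,"y":15,"z":4,"wx":0,"wy":0,"wz":0}]' 100; python3 - <<'E'
from h import *
go(.576,.297,.2,9)
c=cam('wrist'); cv2.imwrite('pics/w1.png',c['frame'])
m,l,b=blobs(c,*BLUE,60); print(b)
for i,st,ce in b: print(onz(c,*ce,.109),cv2.minAreaRect(np.argwhere(l==i)[:,::-1].astype(np.float32)))
E
```

```text
time: 2.35
ee_pos: [0.5728, 0.3113, 0.1989]
eef_rot: [[0.988, 0.151, 0.001], [0.151, -0.988, 0.005], [0.001, -0.005, -1.0]]
contact_force: [-0.2, 0.4, -0.2]
finger_gap: 0.0853
t 2.35 pos [0.5728 0.3113 0.1989] yaw 8.7 gap 0.0853 F [-0.2  0.4 -0.2] tilt [ 0.001  0.005 -1.   ]
shift tool mm [ 1.  14.7 -1.2] wz -0.3
[(1, [268, 209, 24, 37, 797], [279.2, 226.9]), (2, [407, 210, 53, 47, 1907], [433.1, 233.3])]
[0.5759665  0.29949538 0.109     ] ((279.5, 227.0), (36.0, 23.0), 90.0)
[0.70810539 0.31361596 0.109     ] ((433.5000305175781, 233.5), (45.25482940673828, 52.32590103149414), 45.0)
```

View pics/w1.png

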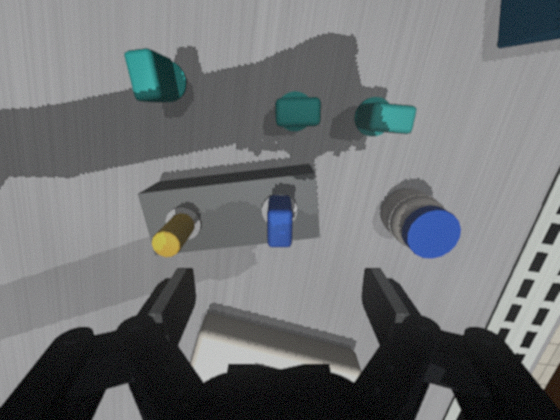

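```bash
python3 - <<'E'
from h import *
c=cam('wrist'); crop(c,240,180,320,260,8,'w1c.png')
for p in [(.576,.297)]:
    for dx,dy in((-11,-18),(11,-18),(11,18),(-11,18)):
        print(proj(c,[p[0]+dx/1000,p[1]+dy/1000,.109]).round(1))
E
```

```text
[261.9 244.9]
[286.8 248.3]
[293.6 209.8]
[267.5 206.1]
```

View pics/w1c.png

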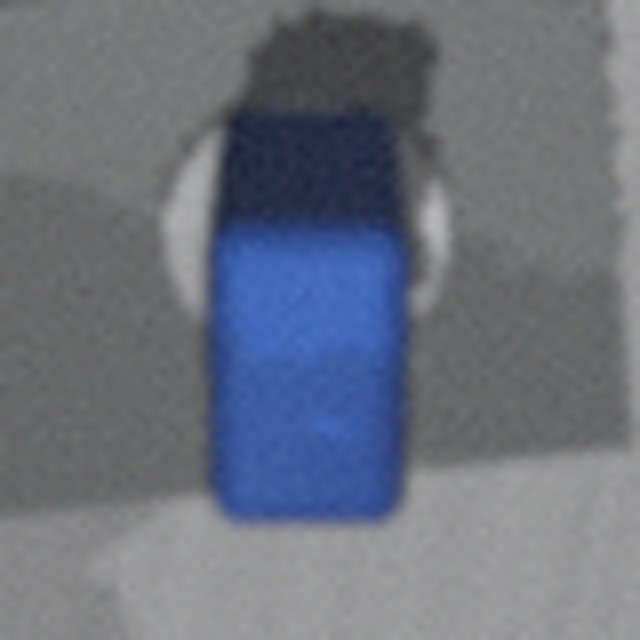

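The close crop shows the blue top face centred at (279,227), square with the jaws. It sits at about (0.576, 0.298). Descending.

```bash
python3 -m inch '[{"x":1,"y":13.5,"z":10,"wx":0,"wy":0,"wz":0},{"x":0,"y":0,"z":22,"wx":0,"wy":0,"wz":0},{"x":0,"y":0,"z":22,"wx":0,"wy":0,"wz":0},{"x":0,"y":0,"z":22,"wx":0,"wy":0,"wz":0},{"x":0,"y":0,"z":22,"wx":0,"wy":0,"wz":0},{"x":0,"y":0,"z":15,"wx":0,"wy":0,"wz":0},{"x":0,"y":0,"z":10,"wx":0,"wy":0,"wz":0},{"x":0,"y":0,"z":0,"wx":0,"wy":0,"wz":0}]' 100; python3 - <<'E'
from h import *
go(.576,.298,.067,9)
E
```

```text
time: 3.45
ee_pos: [0.5651, 0.3077, 0.0692]
eef_rot: [[0.985, 0.173, -0.007], [0.173, -0.985, 0.008], [-0.006, -0.009, -1.0]]
contact_force: [-0.2, -0.3, -0.0]
finger_gap: 0.0855
t 3.45 pos [0.5651 0.3077 0.0692] yaw 9.9 gap 0.0855 F [-0.2 -0.3 -0. ] tilt [-0.007  0.008 -1.   ]
shift tool mm [ 9.1 11.4  2. ] wz 0.9
```

```bash
cat >> h.py <<'E'
_go=go
def go(x,y,z,yaw):
    from scipy.spatial.transform import Rotation as Ro
    _go(x,y,z,yaw); R=np.array(r.get_state()['eef_rot']); a=np.radians(yaw)
    D=np.array([[np.cos(a),np.sin(a),0],[np.sin(a),-np.cos(a),0],[0,0,-1]])
    print('w deg',np.degrees(Ro.from_matrix(R.T@D).as_rotvec()).round(2))
E
python3 -m inch '[{"x":4,"y":5,"z":1,"wx":0,"wy":0,"wz":0},{"x":4,"y":5,"z":1,"wx":0,"wy":0,"wz":0},{"x":0,"y":0,"z":0,"wx":0,"wy":0,"wz":0},{"x":0,"y":0,"z":0,"wx":0,"wy":0,"wz":0},{"x":0,"y":0,"z":0,"wx":0,"wy":0,"wz":0},{"x":0,"y":0,"z":0,"wx":0,"wy":0,"wz":0},{"x":0,"y":0,"z":0,"wx":0,"wy":0,"wz":0},{"x":0,"y":0,"z":0,"wx":0,"wy":0,"wz":0}]' 100; python3 - <<'E'
from h import *
go(.576,.298,.067,9)
E
```

```text
time: 4.45
ee_pos: [0.5779, 0.2994, 0.0701]
eef_rot: [[0.985, 0.172, -0.002], [0.172, -0.985, 0.011], [-0.0, -0.011, -1.0]]
contact_force: [-0.4, -0.0, 1.3]
finger_gap: 0.0856
t 4.45 pos [0.5779 0.2994 0.0701] yaw 9.9 gap 0.0856 F [-0.4 -0.   1.3] tilt [-0.002  0.011 -1.   ]
shift tool mm [-2.1  1.1  3.1] wz 0.9
w deg [-0.65  0.02  0.93]
```

Centred well enough. Correcting the small residual, then closing firmly.

```bash
python3 -m inch '[{"x":-2,"y":1,"z":2.5,"wx":-0.6,"wy":0,"wz":0.8},{"x":0,"y":0,"z":0,"wx":0,"wy":0,"wz":0},{"x":0,"y":0,"z":0,"wx":0,"wy":0,"wz":0},{"x":0,"y":0,"z":0,"wx":0,"wy":0,"wz":0},{"x":0,"y":0,"z":0,"wx":0,"wy":0,"wz":0},{"x":0,"y":0,"z":0,"wx":0,"wy":0,"wz":0},{"x":0,"y":0,"z":0,"wx":0,"wy":0,"wz":0},{"x":0,"y":0,"z":0,"wx":0,"wy":0,"wz":0}]' 0 110; python3 - <<'E'
from h import *
go(.576,.298,.067,9)
E
```

```text
time: 5.45
ee_pos: [0.5758, 0.2982, 0.0673]
eef_rot: [[0.987, 0.158, -0.001], [0.158, -0.987, 0.0], [-0.001, -0.0, -1.0]]
contact_force: [-0.0, 0.0, -0.1]
finger_gap: 0.0211
t 5.45 pos [0.5758 0.2982 0.0673] yaw 9.1 gap 0.0211 F [-0.   0.  -0.1] tilt [-0.001  0.    -1.   ]
shift tool mm [0.2 0.2 0.3] wz 0.1
w deg [-0.02  0.03  0.08]
```

```bash
python3 -m inch '[{"x":0,"y":0,"z":-12,"wx":0,"wy":0,"wz":0},{"x":0,"y":0,"z":-18,"wx":0,"wy":0,"wz":0},{"x":0,"y":0,"z":-20,"wx":0,"wy":0,"wz":0},{"x":0,"y":0,"z":-20,"wx":0,"wy":0,"wz":0},{"x":0,"y":0,"z":-20,"wx":0,"wy":0,"wz":0},{"x":0,"y":0,"z":-20,"wx":0,"wy":0,"wz":0},{"x":0,"y":0,"z":-10,"wx":0,"wy":0,"wz":0},{"x":0,"y":0,"z":0,"wx":0,"wy":0,"wz":0}]'; python3 - <<'E'
from h import *
go(.6534,-.0275,.185,9)
E
```

```text
time: 6.45
ee_pos: [0.5773, 0.2984, 0.1992]
eef_rot: [[0.988, 0.157, 0.004], [0.157, -0.988, 0.003], [0.005, -0.003, -1.0]]
contact_force: [-0.6, 0.4, -1.1]
finger_gap: 0.0212
t 6.45 pos [0.5773 0.2984 0.1992] yaw 9.0 gap 0.0212 F [-0.6  0.4 -1.1] tilt [ 0.004  0.003 -1.   ]
shift tool mm [ 23.9 333.9  13.4] wz 0.0
w deg [-0.15 -0.26  0.05]
```

```bash
python3 -m inch '[{"x":2,"y":30,"z":2,"wx":0,"wy":0,"wz":0},{"x":4,"y":45,"z":2,"wx":0,"wy":0,"wz":0},{"x":4,"y":50,"z":2,"wx":0,"wy":0,"wz":0},{"x":4,"y":50,"z":2,"wx":0,"wy":0,"wz":0},{"x":4,"y":50,"z":2,"wx":0,"wy":0,"wz":0},{"x":4,"y":45,"z":1,"wx":0,"wy":0,"wz":0},{"x":2,"y":35,"z":1,"wx":0,"wy":0,"wz":0},{"x":0,"y":15,"z":0,"wx":0,"wy":0,"wz":0}]'; python3 - <<'E'
from h import *
go(.6534,-.0275,.185,9)
E
```

```text
time: 7.45
ee_pos: [0.6487, -0.0183, 0.1773]
eef_rot: [[0.986, 0.166, -0.01], [0.166, -0.986, 0.002], [-0.009, -0.003, -1.0]]
contact_force: [-0.5, 1.0, -0.3]
finger_gap: 0.0206
t 7.45 pos [ 0.6487 -0.0183  0.1773] yaw 9.5 gap 0.0206 F [-0.5  1.  -0.3] tilt [-0.01   0.002 -1.   ]
shift tool mm [ 3.1  9.8 -7.7] wz 0.5
w deg [-0.19  0.53  0.55]
```

```bash
python3 -m inch '[{"x":3,"y":9,"z":0,"wx":-0.2,"wy":0.5,"wz":0.5},{"x":0,"y":0,"z":0,"wx":0,"wy":0,"wz":0},{"x":0,"y":0,"z":0,"wx":0,"wy":0,"wz":0},{"x":0,"y":0,"z":0,"wx":0,"wy":0,"wz":0},{"x":0,"y":0,"z":0,"wx":0,"wy":0,"wz":0},{"x":0,"y":0,"z":0,"wx":0,"wy":0,"wz":0},{"x":0,"y":0,"z":0,"wx":0,"wy":0,"wz":0},{"x":0,"y":0,"z":0,"wx":0,"wy":0,"wz":0}]'; python3 - <<'E'
from h import *
go(.6534,-.0275,.177,9)
s=cam('side'); crop(s,250,150,400,290,5,'s2.png')
c=cam('wrist'); cv2.imwrite('pics/w2.png',c['frame'])
p=np.array(r.get_state()['ee_pos']); print('tip proj side',proj(s,p-[0,0,.0593]),'wrist',proj(c,p-[0,0,.0593]))
print('ring proj wrist',proj(c,[.6534,-.0275,.081]),'side',proj(s,[.6534,-.0275,.081]))
print(blobs(c,*ORG,30)[2],blobs(s,*ORG,10)[2])
E
```

```text
time: 8.45
ee_pos: [0.6526, -0.019, 0.1761]
eef_rot: [[0.986, 0.165, -0.002], [0.165, -0.986, 0.004], [-0.002, -0.004, -1.0]]
contact_force: [-0.2, 0.2, 0.1]
finger_gap: 0.021
t 8.45 pos [ 0.6526 -0.019   0.1761] yaw 9.5 gap 0.021 F [-0.2  0.2  0.1] tilt [-0.002  0.004 -1.   ]
shift tool mm [-0.6  8.5 -0.9] wz 0.5
w deg [-0.25  0.1   0.52]
tip proj side [335.88946681 240.71167602] wrist [277.8728353  227.39074082]
ring proj wrist [277.29771381 220.623417  ] side [337.08362151 256.60439655]
[(1, [260, 202, 38, 32, 351], [277.7, 215.8])] [(1, [328, 251, 18, 11, 60], [335.4, 255.7])]
```

View pics/s2.png

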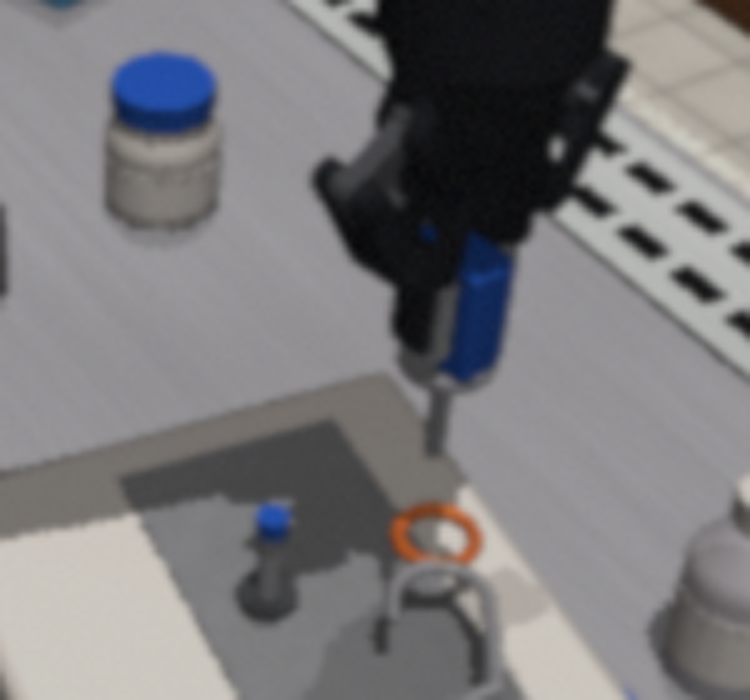

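View pics/w2.png

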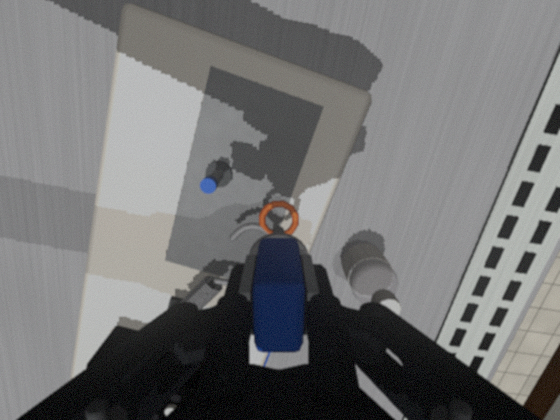

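The pin tip (side 337,241) sits just above and beside the ring (centre 337,257), matching its projection. In the wrist view the ring is at (279,218), so it lies at about (0.654, -0.0265). Aligning now.

```bash
python3 -m inch '[{"x":0,"y":7.5,"z":0,"wx":-0.2,"wy":0,"wz":0.5},{"x":0,"y":0,"z":0,"wx":0,"wy":0,"wz":0},{"x":0,"y":0,"z":7,"wx":0,"wy":0,"wz":0},{"x":0,"y":0,"z":7,"wx":0,"wy":0,"wz":0},{"x":0,"y":0,"z":7,"wx":0,"wy":0,"wz":0},{"x":0,"y":0,"z":0,"wx":0,"wy":0,"wz":0},{"x":0,"y":0,"z":0,"wx":0,"wy":0,"wz":0},{"x":0,"y":0,"z":0,"wx":0,"wy":0,"wz":0}]'; python3 - <<'E'
from h import *
go(.654,-.0265,.118,9)
s=cam('side'); crop(s,290,200,390,290,8,'s3.png')
E
```

```text
time: 9.55
ee_pos: [0.6534, -0.0274, 0.1528]
eef_rot: [[0.988, 0.155, -0.003], [0.155, -0.988, 0.0], [-0.003, -0.001, -1.0]]
contact_force: [0.0, 0.1, -1.7]
finger_gap: 0.0213
t 9.55 pos [ 0.6534 -0.0274  0.1528] yaw 8.9 gap 0.0213 F [ 0.   0.1 -1.7] tilt [-0.003  0.    -1.   ]
shift tool mm [ 0.9 -0.8 34.8] wz -0.1
w deg [-0.03  0.19 -0.06]
```

View pics/s3.png

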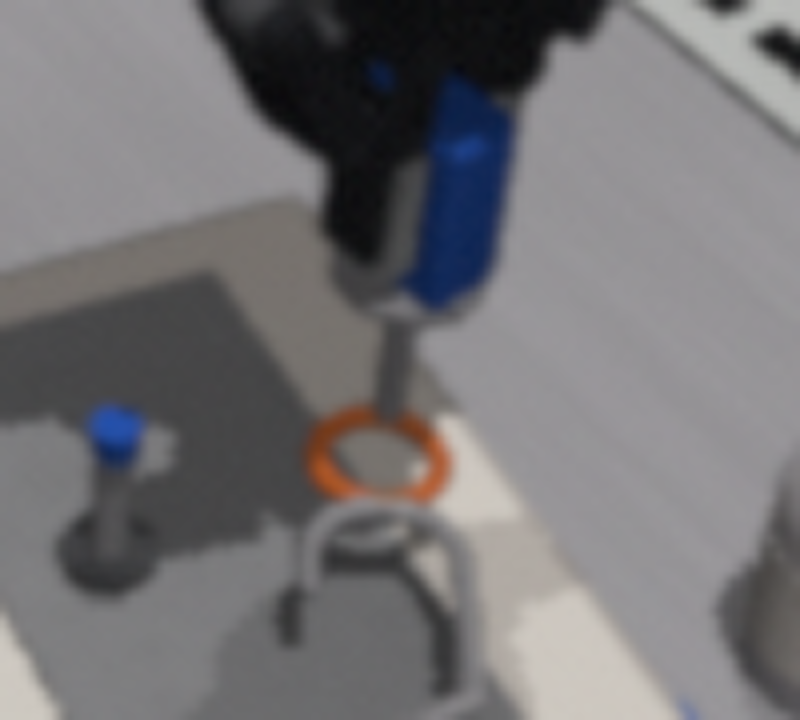

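```bash
python3 - <<'E'
from h import *
s=cam('side')
p=np.array([.6534,-.0274,.0935])
print('tip pred',proj(s,p),'collar pred',proj(s,p+[0,0,.047]),'ring pred',proj(s,[.654,-.0265,.081]), 'tip at ring h',proj(s,[.6534,-.0274,.081]))
print('ring by side',onz(s,337.1,256.6,.081), 'tip by side',onz(s,338.6,251.8,.0935))
E
```

```text
tip pred [337.6894444  251.99953607] collar pred [340.20418535 233.95911462] ring pred [337.01831153 256.16610389] tip at ring h [337.05207201 256.57196191]
ring by side [ 0.65343429 -0.0275066   0.081     ] tip by side [ 0.65522101 -0.02785391  0.0935    ]
```

Pin and ring agree within 2 mm, against 8 mm of play. Inserting.

```bash
python3 -m inch '[{"x":-0.5,"y":0,"z":6,"wx":0,"wy":0,"wz":0},{"x":0,"y":0,"z":6,"wx":0,"wy":0,"wz":0},{"x":0,"y":0,"z":6,"wx":0,"wy":0,"wz":0},{"x":0,"y":0,"z":6,"wx":0,"wy":0,"wz":0},{"x":0,"y":0,"z":5,"wx":0,"wy":0,"wz":0},{"x":0,"y":0,"z":0,"wx":0,"wy":0,"wz":0},{"x":0,"y":0,"z":0,"wx":0,"wy":0,"wz":0},{"x":0,"y":0,"z":0,"wx":0,"wy":0,"wz":0}]'; python3 - <<'E'
from h import *
go(.654,-.0265,.118,9)
s=cam('side'); crop(s,290,200,390,290,8,'s4.png')
E
```

```text
time: 10.65
ee_pos: [0.6529, -0.0275, 0.1218]
eef_rot: [[0.988, 0.155, -0.003], [0.155, -0.988, 0.0], [-0.003, -0.001, -1.0]]
contact_force: [1.3, -0.5, -1.1]
finger_gap: 0.0209
t 10.65 pos [ 0.6529 -0.0275  0.1218] yaw 8.9 gap 0.0209 F [ 1.3 -0.5 -1.1] tilt [-0.003  0.    -1.   ]
shift tool mm [ 1.3 -0.8  3.8] wz -0.1
w deg [-0.03  0.18 -0.06]
```

View pics/s4.png

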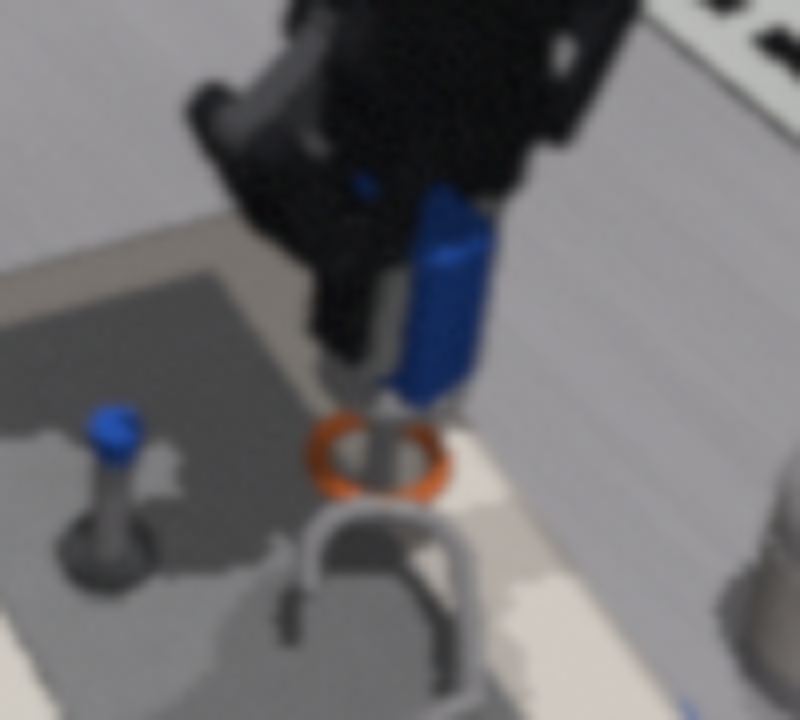

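The pin is inside the ring (side crop 383,455). Now a touch lower, then stretching outward along the spring.

```bash
python3 -m inch '[{"x":0,"y":0,"z":2.5,"wx":0,"wy":0,"wz":0},{"x":6,"y":-6,"z":0,"wx":0,"wy":0,"wz":0},{"x":7,"y":-7.5,"z":0,"wx":0,"wy":0,"wz":0},{"x":7,"y":-7.5,"z":0,"wx":0,"wy":0,"wz":0},{"x":7,"y":-7.5,"z":0,"wx":0,"wy":0,"wz":0},{"x":7,"y":-7.5,"z":0,"wx":0,"wy":0,"wz":0},{"x":7,"y":-7.5,"z":0,"wx":0,"wy":0,"wz":0},{"x":0,"y":0,"z":0,"wx":0,"wy":0,"wz":0}]'; python3 - <<'E'
from h import *
go(.6943,.0328,.119,9)
E
```

```text
time: 11.7
ee_pos: [0.6869, 0.021, 0.1184]
eef_rot: [[0.988, 0.155, -0.009], [0.155, -0.988, -0.006], [-0.009, 0.005, -1.0]]
contact_force: [-2.1, -2.9, 0.4]
finger_gap: 0.0209
t 11.7 pos [0.6869 0.021  0.1184] yaw 8.9 gap 0.0209 F [-2.1 -2.9  0.4] tilt [-0.009 -0.006 -1.   ]
shift tool mm [  9.2 -10.5  -0.7] wz -0.1
w deg [ 0.28  0.54 -0.11]
```

```bash
python3 -m inch '[{"x":5,"y":-6,"z":0,"wx":0,"wy":0.3,"wz":0},{"x":5,"y":-6,"z":0,"wx":0,"wy":0.2,"wz":0},{"x":0,"y":0,"z":0,"wx":0,"wy":0,"wz":0},{"x":0,"y":0,"z":0,"wx":0,"wy":0,"wz":0},{"x":0,"y":0,"z":0,"wx":0,"wy":0,"wz":0},{"x":0,"y":0,"z":0,"wx":0,"wy":0,"wz":0},{"x":0,"y":0,"z":0,"wx":0,"wy":0,"wz":0},{"x":0,"y":0,"z":0,"wx":0,"wy":0,"wz":0}]'; python3 - <<'E'
from h import *
go(.6943,.0328,.118,9)
s=cam('side'); crop(s,250,160,390,300,5,'s5.png')
t=cam('top'); crop(t,270,120,430,240,5,'t5.png')
E
```

```text
time: 12.7
ee_pos: [0.6929, 0.0283, 0.1181]
eef_rot: [[0.989, 0.149, -0.004], [0.149, -0.989, -0.011], [-0.006, 0.01, -1.0]]
contact_force: [-1.8, -4.0, 1.4]
finger_gap: 0.0209
t 12.7 pos [0.6929 0.0283 0.1181] yaw 8.6 gap 0.0209 F [-1.8 -4.   1.4] tilt [-0.004 -0.011 -1.   ]
shift tool mm [ 2.  -4.3  0.1] wz -0.4
w deg [ 0.57  0.33 -0.44]
```

View pics/s5.png

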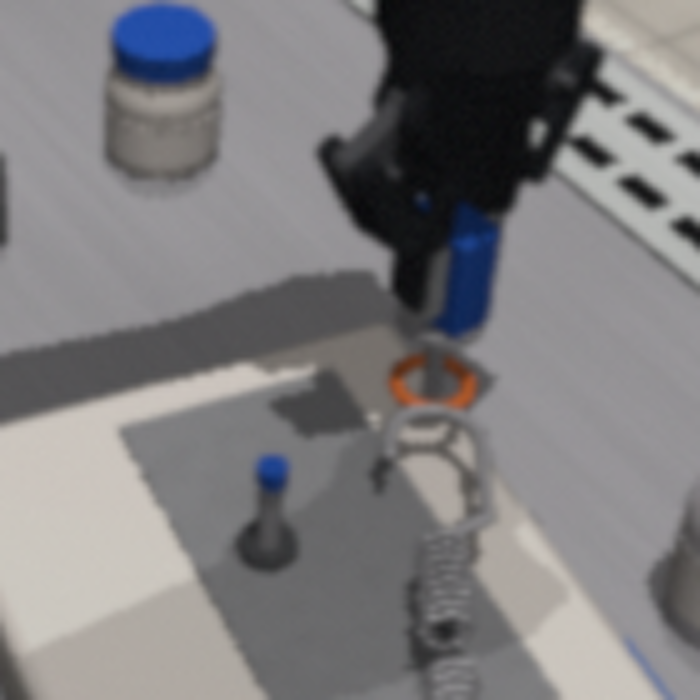

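View pics/t5.png

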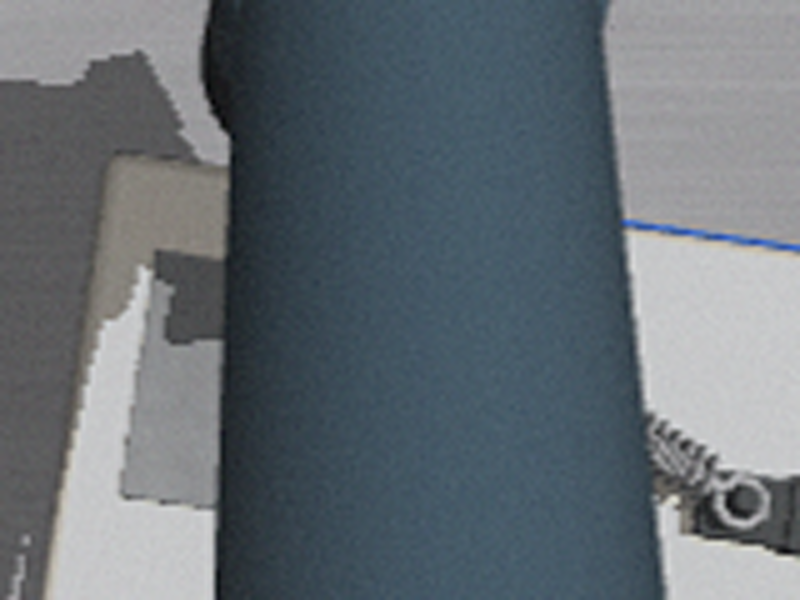

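Stretched with the pin at radius 217 mm, and the 4.4 N pull fits a 60 mm stretch. The pin is in the ring (side crop 433,382). Now the arc, first half.

```bash
python3 -m inch '[{"x":-6,"y":-5.8,"z":0,"wx":0.3,"wy":0.3,"wz":0},{"x":-6,"y":-5.5,"z":0,"wx":0.2,"wy":0,"wz":0},{"x":-6.4,"y":-5,"z":0,"wx":0,"wy":0,"wz":0},{"x":-6.4,"y":-5,"z":0,"wx":0,"wy":0,"wz":0},{"x":-6.8,"y":-4.5,"z":0,"wx":0,"wy":0,"wz":0},{"x":-6.8,"y":-4.5,"z":0,"wx":0,"wy":0,"wz":0},{"x":0,"y":0,"z":0,"wx":0,"wy":0,"wz":0},{"x":0,"y":0,"z":0,"wx":0,"wy":0,"wz":0}]'; cat > pol.py <<'E'
from h import *
V=np.array([.5701,-.15])
s=r.get_state(); d=np.array(s['ee_pos'])[:2]-V
print('pin radius',np.hypot(*d),'ang',np.degrees(np.arctan2(d[1],d[0])))
def tgt(rad,ang):
    a=np.radians(ang); go(V[0]+rad*np.cos(a),V[1]+rad*np.sin(a),.118,9)
E
python3 - <<'E'
from pol import *
tgt(.221,68)
E
```

```text
time: 13.8
ee_pos: [0.6476, 0.0544, 0.1185]
eef_rot: [[0.989, 0.15, 0.002], [0.15, -0.989, -0.001], [0.002, 0.001, -1.0]]
contact_force: [-2.0, -4.7, -0.2]
finger_gap: 0.0206
pin radius 0.21858713994595755 ang 69.22750823684026
t 13.8 pos [0.6476 0.0544 0.1185] yaw 8.6 gap 0.0206 F [-2.  -4.7 -0.2] tilt [ 0.002 -0.001 -1.   ]
shift tool mm [5.3 0.3 0.5] wz -0.4
w deg [ 0.08 -0.11 -0.38]
```

```bash
python3 -m inch '[{"x":-7.5,"y":-4.5,"z":0,"wx":0,"wy":0,"wz":0},{"x":-8,"y":-4,"z":0,"wx":0,"wy":0,"wz":0},{"x":-8.3,"y":-3.7,"z":0,"wx":0,"wy":0,"wz":0},{"x":-8.4,"y":-3.4,"z":0,"wx":0,"wy":0,"wz":0},{"x":-7,"y":-2.5,"z":0,"wx":0,"wy":0,"wz":0},{"x":0,"y":0,"z":0,"wx":0,"wy":0,"wz":0},{"x":0,"y":0,"z":0,"wx":0,"wy":0,"wz":0},{"x":0,"y":0,"z":0,"wx":0,"wy":0,"wz":0}]'; 
python3 - <<'E'
from pol import *
tgt(.221,81.2)
s=cam('side'); crop(s,230,190,370,310,5,'s6.png')
E
```

```text
time: 14.8
ee_pos: [0.605, 0.0664, 0.1189]
eef_rot: [[0.989, 0.149, 0.006], [0.149, -0.989, -0.002], [0.006, 0.003, -1.0]]
contact_force: [-1.3, -5.5, -0.8]
finger_gap: 0.0207
pin radius 0.2192115694598778 ang 80.83811017707016
t 14.8 pos [0.605  0.0664 0.1189] yaw 8.6 gap 0.0207 F [-1.3 -5.5 -0.8] tilt [ 0.006 -0.002 -1.   ]
shift tool mm [-0.8 -2.1  0.9] wz -0.4
w deg [ 0.16 -0.33 -0.42]
```

View pics/s6.png

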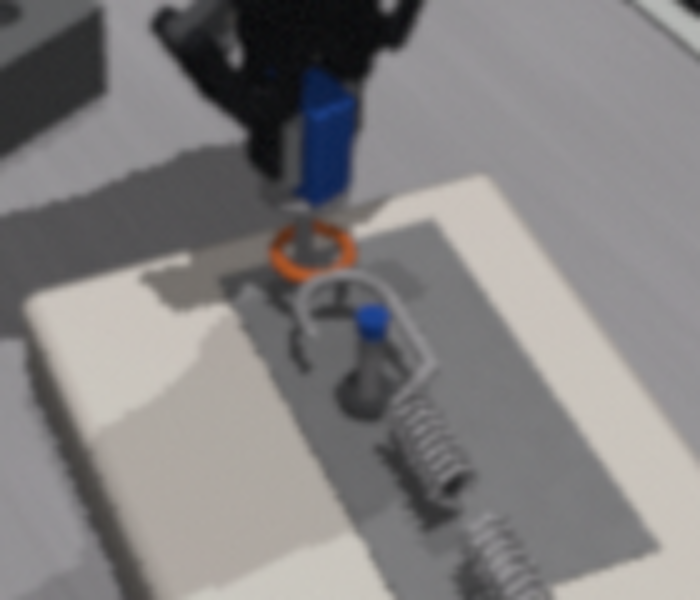

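The hook now straddles the post: in the side crop the post is at (371,345) between the tip (312,332) and the long arm (425,345). Easing inward.

```bash
python3 -m inch '[{"x":-2,"y":6,"z":0,"wx":0,"wy":0,"wz":0},{"x":-2,"y":6.5,"z":0,"wx":0,"wy":0,"wz":0},{"x":-2,"y":6.5,"z":0,"wx":0,"wy":0,"wz":0},{"x":-2,"y":6.5,"z":0,"wx":0,"wy":0,"wz":0},{"x":-2,"y":6.5,"z":0,"wx":0,"wy":0,"wz":0},{"x":-2,"y":6.5,"z":0,"wx":0,"wy":0,"wz":0},{"x":0,"y":0,"z":0,"wx":0,"wy":0,"wz":0},{"x":0,"y":0,"z":0,"wx":0,"wy":0,"wz":0}]'; 
python3 - <<'E'
from pol import *
tgt(.173,81.2)
s=cam('side'); crop(s,230,190,370,310,5,'s7.png')
E
```

```text
time: 15.85
ee_pos: [0.6005, 0.0303, 0.1195]
eef_rot: [[0.988, 0.151, 0.01], [0.151, -0.988, 0.007], [0.011, -0.005, -1.0]]
contact_force: [0.6, -1.4, -1.9]
finger_gap: 0.0208
pin radius 0.18283287356274477 ang 80.42611952877851
t 15.85 pos [0.6005 0.0303 0.1195] yaw 8.7 gap 0.0208 F [ 0.6 -1.4 -1.9] tilt [ 0.01   0.007 -1.   ]
shift tool mm [-5.3  8.6  1.4] wz -0.3
w deg [-0.29 -0.63 -0.29]
```

View pics/s7.png

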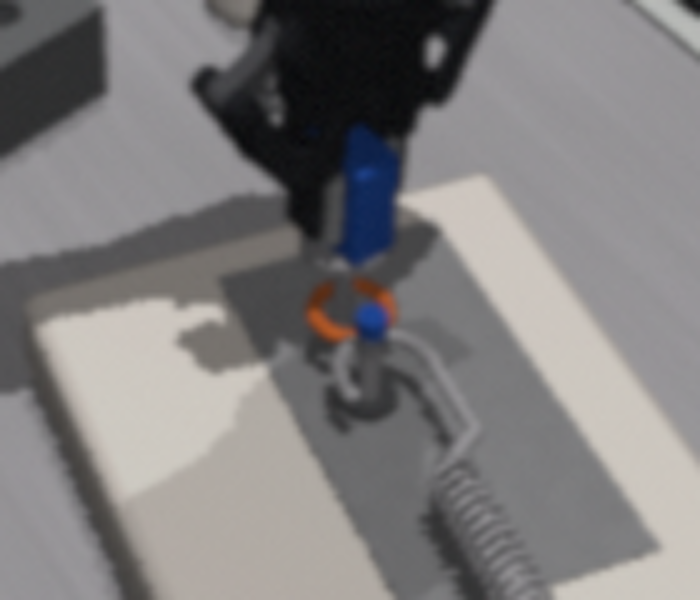

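Post is inside the hook and nearly seated. Easing the last 9 mm.

```bash
python3 -m inch '[{"x":-1,"y":3,"z":0,"wx":-0.2,"wy":-0.5,"wz":0},{"x":-1,"y":3,"z":0,"wx":0,"wy":0,"wz":0},{"x":-1,"y":2.5,"z":0,"wx":0,"wy":0,"wz":0},{"x":0,"y":0,"z":0,"wx":0,"wy":0,"wz":0},{"x":0,"y":0,"z":0,"wx":0,"wy":0,"wz":0},{"x":0,"y":0,"z":0,"wx":0,"wy":0,"wz":0},{"x":0,"y":0,"z":0,"wx":0,"wy":0,"wz":0},{"x":0,"y":0,"z":0,"wx":0,"wy":0,"wz":0}]'; 
python3 - <<'E'
from pol import *
tgt(.173,81.2)
s=cam('side'); crop(s,260,220,340,290,10,'s8.png')
E
```

```text
time: 16.9
ee_pos: [0.599, 0.0231, 0.1194]
eef_rot: [[0.988, 0.153, 0.002], [0.153, -0.988, 0.004], [0.002, -0.003, -1.0]]
contact_force: [0.3, 0.4, -0.6]
finger_gap: 0.021
pin radius 0.17545621034810815 ang 80.51255153070585
t 16.9 pos [0.599  0.0231 0.1194] yaw 8.8 gap 0.021 F [ 0.3  0.4 -0.6] tilt [ 0.002  0.004 -1.   ]
shift tool mm [-2.7  1.7  1.4] wz -0.2
w deg [-0.18 -0.14 -0.19]
```

View pics/s8.png

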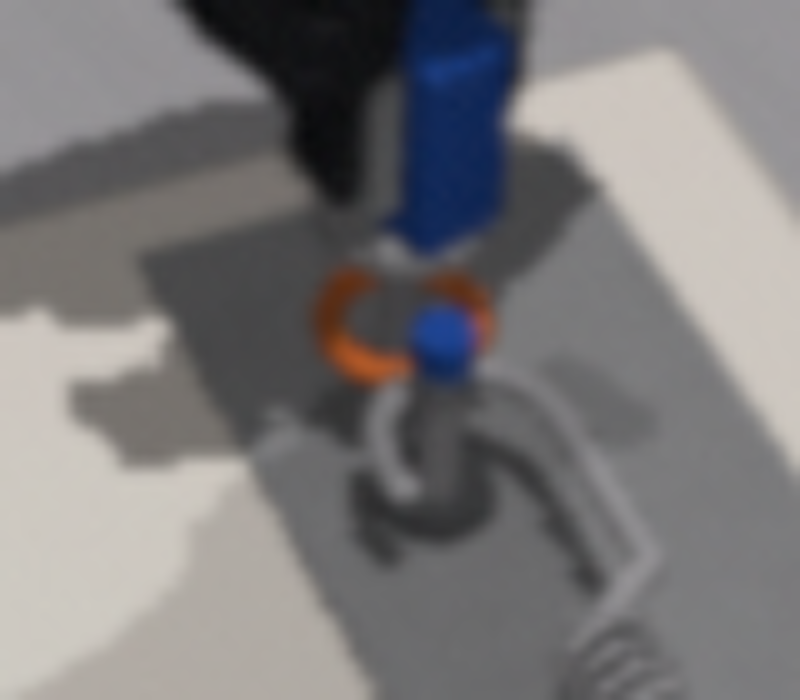

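Seated: the pin (400,310) stands free inside the ring and the force is near zero. Lifting straight up.

```bash
python3 -m inch '[{"x":0,"y":0,"z":-6,"wx":0,"wy":0,"wz":0},{"x":0,"y":0,"z":-8,"wx":0,"wy":0,"wz":0},{"x":0,"y":0,"z":-10,"wx":0,"wy":0,"wz":0},{"x":0,"y":0,"z":-12,"wx":0,"wy":0,"wz":0},{"x":0,"y":0,"z":-14,"wx":0,"wy":0,"wz":0},{"x":0,"y":0,"z":-14,"wx":0,"wy":0,"wz":0},{"x":0,"y":0,"z":-5,"wx":0,"wy":0,"wz":0},{"x":0,"y":0,"z":0,"wx":0,"wy":0,"wz":0}]'; 
python3 - <<'E'
from pol import *
go(.5758,.2982,.19,9.1)
s=cam('side'); crop(s,260,200,340,290,8,'s9.png')
b=blobs(s,*ORG,10)[2]; print(b)
E
```

```text
time: 17.95
ee_pos: [0.6, 0.0227, 0.1953]
eef_rot: [[0.988, 0.153, 0.006], [0.153, -0.988, 0.004], [0.006, -0.003, -1.0]]
contact_force: [0.0, -0.7, -2.4]
finger_gap: 0.021
pin radius 0.17530177704854566 ang 80.16425452371372
t 17.95 pos [0.6    0.0227 0.1953] yaw 8.8 gap 0.021 F [ 0.  -0.7 -2.4] tilt [ 0.006  0.004 -1.   ]
shift tool mm [  18.1 -275.9    6.4] wz -0.3
w deg [-0.2  -0.35 -0.3 ]
[(1, [291, 246, 17, 12, 69], [297.2, 250.3])]
```

View pics/s9.png

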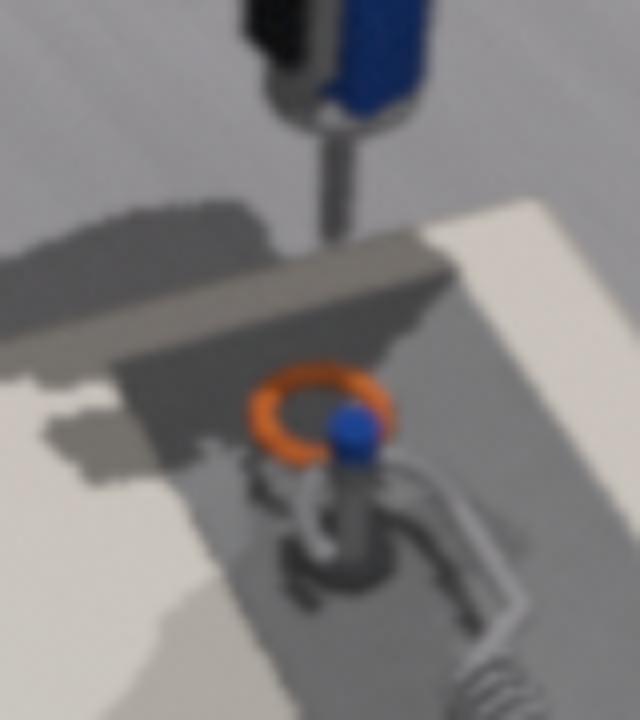

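The spring holds on the post (ring 300,252; post inside the hook) and the puller is clear. Returning to the stand.

```bash
python3 -m inch '[{"x":2,"y":-25,"z":0,"wx":0,"wy":-0.3,"wz":0},{"x":2.5,"y":-38,"z":0,"wx":0,"wy":0,"wz":0},{"x":3,"y":-42,"z":0,"wx":0,"wy":0,"wz":0},{"x":3,"y":-42,"z":0,"wx":0,"wy":0,"wz":0},{"x":3,"y":-42,"z":0,"wx":0,"wy":0,"wz":0},{"x":3,"y":-38,"z":0,"wx":0,"wy":0,"wz":0},{"x":2,"y":-26,"z":0,"wx":0,"wy":0,"wz":0},{"x":0,"y":-8,"z":0,"wx":0,"wy":0,"wz":0}]'; 
python3 - <<'E'
from pol import *
go(.5758,.2982,.19,9.1)
E
```

```text
time: 19.0
ee_pos: [0.5748, 0.2875, 0.1883]
eef_rot: [[0.989, 0.148, -0.011], [0.148, -0.989, -0.003], [-0.011, 0.001, -1.0]]
contact_force: [-0.9, -0.7, -1.0]
finger_gap: 0.0212
pin radius 0.4375634190478966 ang 89.39066224509656
t 19.0 pos [0.5748 0.2875 0.1883] yaw 8.5 gap 0.0212 F [-0.9 -0.7 -1. ] tilt [-0.011 -0.003 -1.   ]
shift tool mm [  2.6 -10.4  -1.8] wz -0.6
w deg [ 0.07  0.62 -0.61]
```

```bash
python3 -m inch '[{"x":2,"y":-10,"z":0,"wx":0,"wy":0.6,"wz":-0.5},{"x":0,"y":0,"z":0,"wx":0,"wy":0,"wz":0},{"x":0,"y":0,"z":0,"wx":0,"wy":0,"wz":0},{"x":0,"y":0,"z":12,"wx":0,"wy":0,"wz":0},{"x":0,"y":0,"z":16,"wx":0,"wy":0,"wz":0},{"x":0,"y":0,"z":12,"wx":0,"wy":0,"wz":0},{"x":0,"y":0,"z":0,"wx":0,"wy":0,"wz":0},{"x":0,"y":0,"z":0,"wx":0,"wy":0,"wz":0}]'; 
python3 - <<'E'
from pol import *
go(.5758,.2982,.0673,9.1)
s=cam('side'); crop(s,170,120,290,240,6,'s10.png')
p=np.array(r.get_state()['ee_pos']); print('tip proj',proj(s,p-[0,0,.0593]),'hole',proj(s,[.5758,.2982,.055]))
E
```

```text
time: 20.0
ee_pos: [0.5757, 0.2908, 0.1432]
eef_rot: [[0.989, 0.149, -0.003], [0.149, -0.989, -0.007], [-0.004, 0.006, -1.0]]
contact_force: [0.7, -0.5, -0.6]
finger_gap: 0.0207
pin radius 0.44086814147407144 ang 89.27773025424862
t 20.0 pos [0.5757 0.2908 0.1432] yaw 8.6 gap 0.0207 F [ 0.7 -0.5 -0.6] tilt [-0.003 -0.007 -1.   ]
shift tool mm [ 1.5 -7.7 75.8] wz -0.5
w deg [ 0.36  0.21 -0.51]
tip proj [228.34369231 183.33184911] hole [227.92815073 191.44929548]
```

View pics/s10.png

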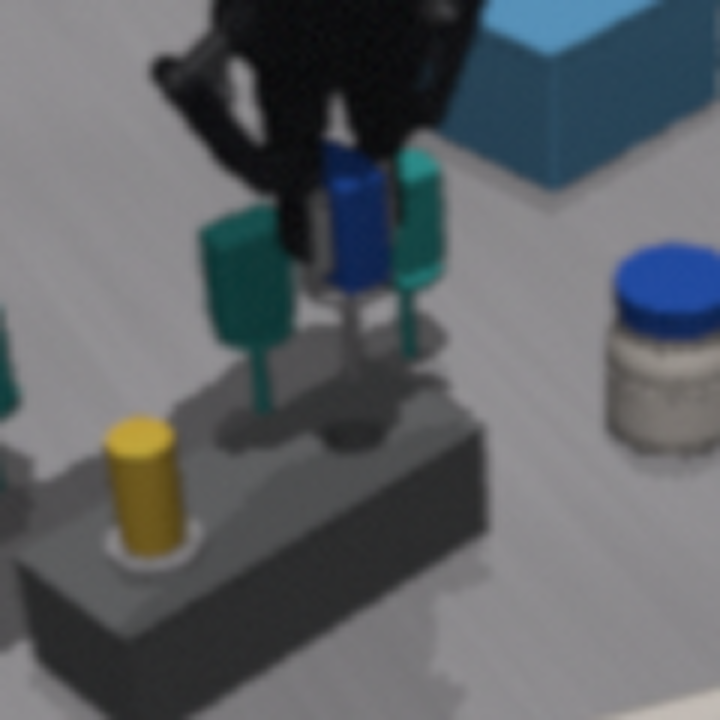

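The hole shows at (355,433) in the crop, i.e. (229,192), 1.5 px from the predicted spot. Fixing y, then going down part way.

```bash
python3 -m inch '[{"x":1.3,"y":-7.5,"z":0,"wx":0.3,"wy":0.2,"wz":-0.4},{"x":0,"y":0,"z":0,"wx":0,"wy":0,"wz":0},{"x":0,"y":0,"z":6,"wx":0,"wy":0,"wz":0},{"x":0,"y":0,"z":8,"wx":0,"wy":0,"wz":0},{"x":0,"y":0,"z":5,"wx":0,"wy":0,"wz":0},{"x":0,"y":0,"z":0,"wx":0,"wy":0,"wz":0},{"x":0,"y":0,"z":0,"wx":0,"wy":0,"wz":0},{"x":0,"y":0,"z":0,"wx":0,"wy":0,"wz":0}]'; 
python3 - <<'E'
from pol import *
go(.5758,.2982,.0673,9.1)
s=cam('side'); crop(s,190,130,270,210,8,'s11.png')
E
```

```text
time: 21.05
ee_pos: [0.5763, 0.2997, 0.1238]
eef_rot: [[0.988, 0.157, 0.002], [0.157, -0.988, 0.0], [0.002, -0.0, -1.0]]
contact_force: [1.2, 0.3, 0.0]
finger_gap: 0.0209
pin radius 0.44975772412184056 ang 89.21145281172923
t 21.05 pos [0.5763 0.2997 0.1238] yaw 9.1 gap 0.0209 F [1.2 0.3 0. ] tilt [ 0.002  0.    -1.   ]
shift tool mm [-0.8  1.4 56.5] wz -0.0
w deg [-0.01 -0.1  -0.05]
```

View pics/s11.png

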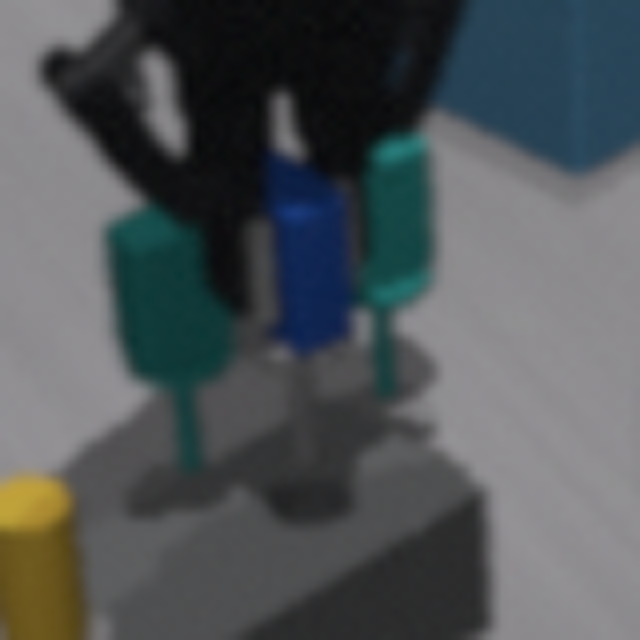

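```bash
python3 -m inch '[{"x":-0.6,"y":1.2,"z":6,"wx":0,"wy":0,"wz":0},{"x":0,"y":0,"z":9,"wx":0,"wy":0,"wz":0},{"x":0,"y":0,"z":9,"wx":0,"wy":0,"wz":0},{"x":0,"y":0,"z":9,"wx":0,"wy":0,"wz":0},{"x":0,"y":0,"z":9,"wx":0,"wy":0,"wz":0},{"x":0,"y":0,"z":6,"wx":0,"wy":0,"wz":0},{"x":0,"y":0,"z":2,"wx":0,"wy":0,"wz":0},{"x":0,"y":0,"z":0,"wx":0,"wy":0,"wz":0}]'; 
python3 - <<'E'
from pol import *
go(.5758,.2982,.0673,9.1)
E
```

```text
time: 22.1
ee_pos: [0.5756, 0.2983, 0.0696]
eef_rot: [[0.988, 0.157, 0.001], [0.157, -0.988, -0.0], [0.001, 0.0, -1.0]]
contact_force: [-0.1, 0.1, -0.4]
finger_gap: 0.0205
pin radius 0.4482884592635907 ang 89.2939667925174
t 22.1 pos [0.5756 0.2983 0.0696] yaw 9.1 gap 0.0205 F [-0.1  0.1 -0.4] tilt [ 0.001 -0.    -1.   ]
shift tool mm [0.2 0.1 2.3] wz -0.0
w deg [ 0.02 -0.05 -0.04]
```

```bash
python3 -m inch '[{"x":0,"y":0,"z":2,"wx":0,"wy":0,"wz":0},{"x":0,"y":0,"z":0,"wx":0,"wy":0,"wz":0},{"x":0,"y":0,"z":0,"wx":0,"wy":0,"wz":0},{"x":0,"y":0,"z":0,"wx":0,"wy":0,"wz":0},{"x":0,"y":0,"z":0,"wx":0,"wy":0,"wz":0},{"x":0,"y":0,"z":0,"wx":0,"wy":0,"wz":0},{"x":0,"y":0,"z":0,"wx":0,"wy":0,"wz":0},{"x":0,"y":0,"z":0,"wx":0,"wy":0,"wz":0}]'; python3 - <<'E'
from pol import *
go(.5758,.2982,.0673,9.1)
E
```

```text
time: 23.1
ee_pos: [0.5766, 0.2988, 0.0689]
eef_rot: [[0.988, 0.157, 0.003], [0.157, -0.988, 0.001], [0.003, -0.001, -1.0]]
contact_force: [-1.1, 0.4, 0.0]
finger_gap: 0.0207
pin radius 0.44882940358634615 ang 89.17543803021634
t 23.1 pos [0.5766 0.2988 0.0689] yaw 9.1 gap 0.0207 F [-1.1  0.4  0. ] tilt [ 0.003  0.001 -1.   ]
shift tool mm [-0.8  0.5  1.6] wz -0.0
w deg [-0.05 -0.18 -0.04]
```

```bash
python3 -m inch '[{"x":-0.5,"y":0.3,"z":1.5,"wx":0,"wy":0,"wz":0},{"x":0,"y":0,"z":0.5,"wx":0,"wy":0,"wz":0},{"x":0,"y":0,"z":0,"wx":0,"wy":0,"wz":0},{"x":0,"y":0,"z":0,"wx":0,"wy":0,"wz":0},{"x":0,"y":0,"z":0,"wx":0,"wy":0,"wz":0},{"x":0,"y":0,"z":0,"wx":0,"wy":0,"wz":0},{"x":0,"y":0,"z":0,"wx":0,"wy":0,"wz":0},{"x":0,"y":0,"z":0,"wx":0,"wy":0,"wz":0}]'; python3 - <<'E'
from pol import *
go(.5758,.2982,.0673,9.1)
E
python3 -m inch '[{"x":0,"y":0,"z":0,"wx":0,"wy":0,"wz":0},{"x":0,"y":0,"z":0,"wx":0,"wy":0,"wz":0},{"x":0,"y":0,"z":0,"wx":0,"wy":0,"wz":0},{"x":0,"y":0,"z":0,"wx":0,"wy":0,"wz":0},{"x":0,"y":0,"z":0,"wx":0,"wy":0,"wz":0},{"x":0,"y":0,"z":0,"wx":0,"wy":0,"wz":0},{"x":0,"y":0,"z":0,"wx":0,"wy":0,"wz":0},{"x":0,"y":0,"z":0,"wx":0,"wy":0,"wz":0}]' 100; python3 - <<'E'
from pol import *
go(.5758,.2982,.18,9.1)
s=cam('side'); crop(s,190,130,270,210,8,'s12.png')
E
```

```text
time: 24.1
ee_pos: [0.5763, 0.2985, 0.0674]
eef_rot: [[0.988, 0.157, 0.003], [0.157, -0.988, 0.002], [0.003, -0.001, -1.0]]
contact_force: [-0.6, -0.3, -0.5]
finger_gap: 0.0212
pin radius 0.4485436439017994 ang 89.20971631780021
t 24.1 pos [0.5763 0.2985 0.0674] yaw 9.1 gap 0.0212 F [-0.6 -0.3 -0.5] tilt [ 0.003  0.002 -1.   ]
shift tool mm [-0.5  0.2  0.1] wz -0.0
w deg [-0.06 -0.19 -0.04]
time: 25.1
ee_pos: [0.5767, 0.2986, 0.0674]
eef_rot: [[0.988, 0.157, 0.004], [0.157, -0.988, 0.002], [0.004, -0.001, -1.0]]
contact_force: [0.3, -0.4, -0.0]
finger_gap: 0.0855
pin radius 0.44866142040643625 ang 89.16029253554582
t 25.1 pos [0.5767 0.2986 0.0674] yaw 9.1 gap 0.0855 F [ 0.3 -0.4 -0. ] tilt [ 0.004  0.002 -1.   ]
shift tool mm [-5.000e-01  1.000e-01 -1.126e+02] wz -0.0
w deg [-0.07 -0.24 -0.04]
```

View pics/s12.png

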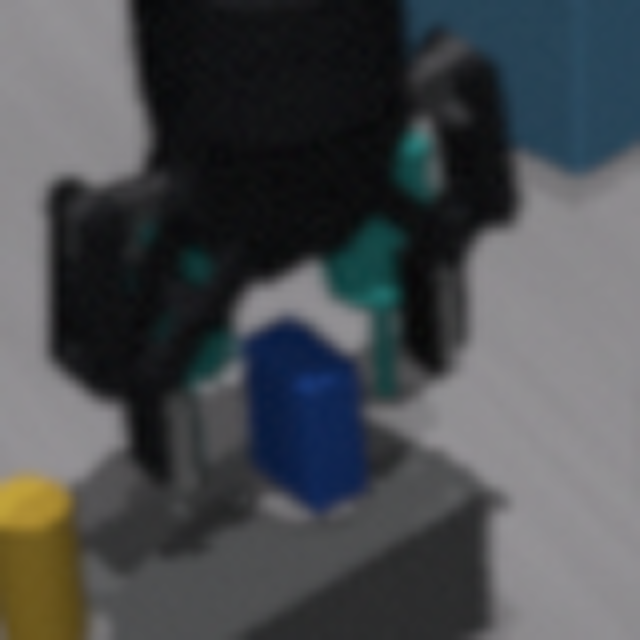

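Released; the puller stands in its hole at (305,420) in the crop. Retreating straight up, then off to the side so the top camera has a clear view.

```bash
python3 -m inch '[{"x":0,"y":0,"z":-12,"wx":0,"wy":0,"wz":0},{"x":0,"y":0,"z":-18,"wx":0,"wy":0,"wz":0},{"x":0,"y":0,"z":-20,"wx":0,"wy":0,"wz":0},{"x":0,"y":0,"z":-22,"wx":0,"wy":0,"wz":0},{"x":0,"y":0,"z":-22,"wx":0,"wy":0,"wz":0},{"x":0,"y":0,"z":-22,"wx":0,"wy":0,"wz":0},{"x":0,"y":0,"z":-15,"wx":0,"wy":0,"wz":0},{"x":0,"y":0,"z":0,"wx":0,"wy":0,"wz":0}]'; python3 -m inch '[{"x":-20,"y":-20,"z":0,"wx":0,"wy":0,"wz":0},{"x":-30,"y":-30,"z":0,"wx":0,"wy":0,"wz":0},{"x":-30,"y":-30,"z":0,"wx":0,"wy":0,"wz":0},{"x":-30,"y":-30,"z":0,"wx":0,"wy":0,"wz":0},{"x":-30,"y":-30,"z":0,"wx":0,"wy":0,"wz":0},{"x":-20,"y":-30,"z":0,"wx":0,"wy":0,"wz":0},{"x":0,"y":0,"z":0,"wx":0,"wy":0,"wz":0},{"x":0,"y":0,"z":0,"wx":0,"wy":0,"wz":0}]'; python3 - <<'E'
from pol import *
t=cam('top'); cv2.imwrite('pics/t13.png',t['frame']); s=cam('side'); cv2.imwrite('pics/s13.png',s['frame'])
for n,C in(('BLUE',BLUE),('YEL',YEL),('ORG',ORG)): print(n,blobs(t,*C)[2],'|side',blobs(s,*C)[2])
b=[q for q in blobs(t,*ORG)[2]][0][1]; R=onz(t,b[0]+(b[2]-1)/2,b[1]+(b[3]-1)/2,.081)[:2]
P=np.array([.593,-.0018]); d=(R-V)/np.linalg.norm(R-V); print('ring',R,np.linalg.norm(R-V),'seat-post mm',np.linalg.norm(R-d*.023-P)*1000)
E
```

```text
time: 26.15
ee_pos: [0.5788, 0.2991, 0.2137]
eef_rot: [[0.988, 0.156, 0.013], [0.156, -0.988, 0.008], [0.014, -0.006, -1.0]]
contact_force: [-1.1, -0.4, -0.2]
finger_gap: 0.0853
time: 27.15
ee_pos: [0.3869, 0.4414, 0.2059]
eef_rot: [[0.988, 0.153, 0.007], [0.153, -0.988, -0.002], [0.007, 0.003, -1.0]]
contact_force: [0.6, -0.3, 0.6]
finger_gap: 0.0854
pin radius 0.6190832141486352 ang 107.21137464354175
BLUE [(1, [171, 129, 27, 26, 548], [183.9, 141.3]), (10, [432, 170, 13, 2, 13], [438.0, 170.5]), (14, [542, 174, 12, 116, 445], [547.6, 231.8]), (15, [338, 205, 7, 6, 29], [341.0, 207.4]), (16, [171, 211, 20, 13, 208], [181.0, 217.3])] |side [(1, [273, 161, 19, 15, 233], [282.2, 168.1]), (2, [221, 170, 14, 23, 237], [227.8, 181.0]), (3, [302, 251, 5, 7, 26], [303.9, 254.2]), (4, [376, 370, 118, 50, 859], [437.0, 396.2])]
YEL [(3, [189, 264, 15, 13, 152], [195.8, 270.0])] |side [(1, [0, 138, 9, 21, 107], [2.7, 150.2]), (2, [188, 190, 12, 22, 212], [193.9, 200.3])]
ORG [(6, [319, 197, 18, 18, 123], [327.5, 205.2])] |side [(1, [292, 246, 16, 12, 61], [297.6, 250.4])]
ring [0.59934406 0.02185733] 0.17432773325776632 seat-post mm 2.6731422576580086
```

View pics/t13.png

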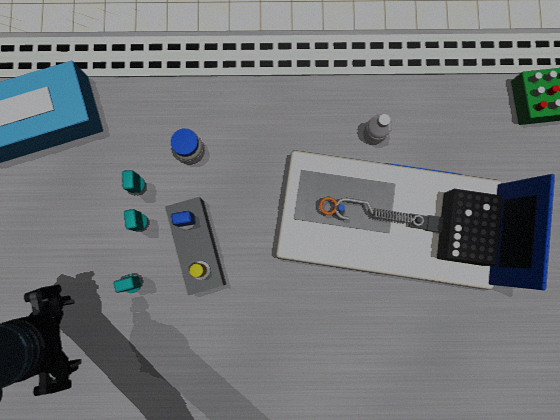

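View pics/s13.png

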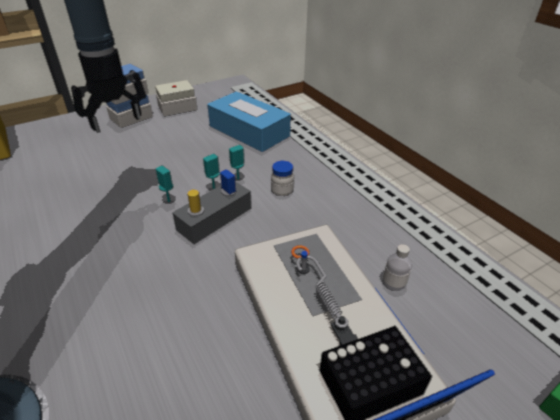

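The spring is hooked, with the ring at top (328,206) and the post cap (341,207) inside the hook. The puller at (181,217), the driver (196,270) and the jar (184,141) are at their starting pixels, and the bottle looks unmoved near (380,125). The arm is clear.

```bash
python3 -c "
from cell import r
print(r.finish_job())"
```

```text
the job is handed in; nothing more can be done
None
```

I hooked the spring onto the blue-capped post with the puller, put the puller back in its own hole, and handed the job in at about 27 s. No verdict was reported.

**Hooking:** I lowered the pin into the orange ring and stretched the spring about 60 mm; the pull read 4.4 N before the swing. I then swung the hook over the post, eased it until the pin read near zero force, and lifted clear.

**Last checks:**
- **Hook:** the final top view puts the hook's seat about 2.7 mm from the post axis, against a limit of 12 mm.
- **Puller:** it stands upright in its own hole, within half a pixel of its starting position in both views.
- **Driver, jar and bottle:** the driver and jar are within half a pixel of where they started. I judged the bottle only by eye, and it looks unmoved.
- **Robot:** the arm is clear of everything.

**Disagreements:**
- My first command was refused because rows must list all six numbers, and nothing moved.
- Several moves ended about 10 mm off sideways; I measured and corrected each before gripping or inserting.
- The camera views differed by 2–4 mm on the handle and post positions, which stayed within the play available.

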